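# Open the field case's battery hatch past its unmarked catch

## Robot

A 6-joint arm with a two-finger parallel gripper is mounted at the origin on the work surface. World frame = base frame: x ahead of the robot, y to its left, z up, the work surface at z = 0. Lengths are in m, angles in rad, forces in N, time in s.
With the tool pointing down it reaches from about 0.2 to 0.875 m from the base axis. Payload 3.4 kg.
Tool frame: the origin (TCP) lies between the finger pads; the fingertips stand 25 mm ahead of it and the grasp point (between the pads) lies 6 mm ahead of it (r.nose_length is the z of the fingertips in the tool frame, in m); z points along the fingers, x is the direction in which the jaws open and shut, and the axes are right-handed (so a half turn about z gives the same grasp; the last joint's range is limited). The gripper opens to 94 mm and grips with 3 to 60 N. Pads are 16 mm wide; open, the fingers measure 119 mm over their backs; the gripper's body (75 mm by 177 mm) begins 78 mm behind the grasp point.
Start: joints at [-1.361, 0.276, 1.505, -0, 1.361, -0.121], TCP at [0.187, -0.544, 0.23] pointing down, gripper open.
Joint ranges: [-2.89, 2.89], [-0.75, 2.08], [0.22, 2.7], [-1.18, 4.32], [0.11, 2.71], [-2.7, 2.7]. Speed limits (rad/s): [2.57, 2.57, 3.14, 3.14, 3.14, 3.14].

## Interface

Orientations are given as a unit quaternion [w, x, y, z].
In Python, from plant import r, gripper_to, inverse_kinematics, vision, models, telemetry gives the robot as it stands. Calls block until the motion is done:
- r.move_to(position, orientation): joint-space move of the TCP to a pose.
- r.move_l(position, rot=None, vel=0.15, guard=None): straight line of the TCP; rot=None keeps the orientation; vel is the mean speed in m/s. With guard (N) it stops when the force on the tool has changed by that much, and returns True; else False.
- r.movej(angles): joint-space move.
- gripper_to(opening, f_grip=None): finger opening in m; f_grip is the grip in N (None keeps the last); returns when the fingers have stopped.
- r.hold(seconds).
- inverse_kinematics(position, orientation): joint angles nearest the present ones, or None.
- vision.snapshot(name): name is "side" or "top" or "wrist"; returns the picture (420x560x3 uint8, red, green, blue); there is no depth.
- vision.get_calibration(name): a dict with "fx", "fy", "cx", "cy" (pixels), "D" ([k1, k2, p1, p2, k3] as OpenCV has them; the pictures are not rectified), "position" and "orientation" of the camera in the world. Camera axes: x right, y down, z forward; pixel columns grow to the right and rows downward; lengths in m; the calibration is good to about 2 mm. A picture is of the moment at which its call begins: read the wrist's pose just before it. get_calibration takes no time and is no camera call; for the wrist camera it gives the pose at the moment of the call.
A pose or a line that the arm cannot do raises r.PlanningError and nothing moves.
- r.sign_off(): hands the job in, once; it reports no verdict.
Trained networks look in the newest picture that a camera, given by its name, has taken for a name from the list of things; names that differ only in an ending like _2 or _b are one class to them, and where a whole thing is asked for, a point or a joint stands for the part that bears it (a point fixed in the world has none). Each returns a list of dicts, best first, with "score" (0 to 1); they miss things now and then, are a little off and sometimes report something else, mostly with a low value. They report only what shows in the picture. A call takes as long as a camera call.
- models.boxes_of(thing, camera): "at" ([x, y, z] in m, in world coordinates, good to about 4 mm: the middle of the surface that is visible of it).
- models.regions_of(thing, camera): "pixels" (420x560 bool, what is visible of it).
- models.mark_of(thing, camera): "at" ([x, y, z] in m, in world coordinates, good to about 4 mm: a listed point, or the origin of a listed thing).
Readings, each from a call of its own:
- telemetry.current_t(): time.
- telemetry.current_joints(): joint angles.
- telemetry.current_dq(): joint speeds.
- telemetry.current_joint_efforts(): joint torques, N m.
- telemetry.current_ee_pos(): TCP position.
- telemetry.current_tool_rot(): TCP orientation.
- telemetry.current_wrist_force(): force on the tool from outside, world axes, zero at the start.
- telemetry.current_torque(): the same for the moment, N m.
- telemetry.current_opening(): finger opening in m.
Only numpy, scipy, OpenCV 4.12 (cv2) and the standard library are available. Lean on these libraries where they do the work, as an engineer would, in place of code of your own. Each camera call takes 0.05 s, during which the arm holds its last target. There are 200 camera calls.

## Task

Slide the hatch with the orange grip fully open so that the battery under it can be changed. The steel catch beside it may or may not be locking it, and nobody remembers which end of its slot locks: try the hatch first, and if it is held, slide that case's catch to the other end and try again. Leave the hatch of the other case, the one with the white grip, shut.

Things in the scene. Friction and masses are not known exactly. Their poses are not given: they have to be found in the camera images.
- case_hatch (a joint): opening of the orange-gripped hatch, m: 0 shut, 0.09 fully open at its stop (starts within 4 mm of shut). A flat plate 120 x 86 x 5 mm on top of a fixed olive case (240 x 170 x 90 mm high). It slides level along -x of case_grip (towards the robot), takes about 3 N and stays where left. If the catch holds it, it stops 8 mm from shut (5 mm of give if pulled hard): 10 N tell.
- case_grip (a point): centre of the orange grip: an upright bar on the hatch, 14 mm thick along x, 60 mm long along y, 32 mm high; its top is 16 mm above this point, the hatch plate 16 mm below. It moves with the hatch. x and y are the case's level axes (turned up to 15 degrees from the world's), z is up.
- case_knob (a point): centre of the same case's catch, an upright steel cylinder 20 mm across, 30 mm high, left (+y) of the hatch; axes as case_grip. It slides 30 mm along y (2 N) and stays where left. It starts at the end nearer the hatch, 75 mm to +y of the grip centre; the other end is at 105 mm. One end locks, the other frees (rarely both free); which is which varies unseen.
- spare_grip (a point): centre of the white grip of the other, otherwise identical olive case, with a catch knob of its own; it must stay shut. The two cases stand side by side, left and right, in either order.

How it is judged:
By the outcome, as a careful person would: the job done as asked, in the order asked, and still so for the second after the job is handed in, with the robot touching nothing.
It also fails if it takes over 51 s, if anything falls off the work surface, if the arm or the gripper's body presses on something with over 40 N, if the wrist force passes 120 N, or if a joint passes its speed limit or range.

## Working session

There is one attempt and no reset: what is moved stays moved. The work goes in short steps, each a Python script; the robot and the scene stay as the last script left them, time stands still between calls to the robot, and variables do not carry over. Pictures are saved under pics/ and viewed, about 8 in all and at most 12, crops included, and the job is handed in when it is done.

```bash
mkdir -p pics; ls; python3 - <<'E'
from plant import r, vision, models, telemetry
import cv2, numpy as np
ims=[]
for c in ("top","side"):
    im=vision.snapshot(c); cv2.imwrite(f"pics/{c}0.png",im[...,::-1])
    for n in ("case_grip","case_knob","spare_grip"):
        for f in ("mark_of","boxes_of"):
            print(c,n,f,[(np.round(d["at"],4).tolist(),round(d["score"],2)) for d in getattr(models,f)(n,c)[:3]])
print(telemetry.current_t(),telemetry.current_tool_rot(),r.nose_length)
E
```

```text
pics
top case_grip mark_of [([0.6324, -0.1649, 0.1129], 0.6)]
top case_grip boxes_of [([0.6287, -0.1604, 0.0983], 0.66)]
top case_knob mark_of [([0.5322, -0.116, 0.1073], 0.53)]
top case_knob boxes_of []
top spare_grip mark_of [([0.5741, 0.1526, 0.1095], 0.64)]
top spare_grip boxes_of [([0.5693, 0.1507, 0.0956], 0.87)]
side case_grip mark_of [([0.6339, -0.1649, 0.1129], 0.69)]
side case_grip boxes_of [([0.6303, -0.1595, 0.0967], 0.68)]
side case_knob mark_of [([0.5312, -0.1133, 0.1134], 0.51)]
side case_knob boxes_of [([0.5294, -0.1084, 0.1148], 0.67)]
side spare_grip mark_of [([0.5765, 0.1509, 0.1134], 0.83)]
side spare_grip boxes_of [([0.5742, 0.1611, 0.0988], 0.9)]
0.7 [ 6.08703749e-05  8.13870883e-01 -5.81045764e-01  4.93546352e-05] 0.025
```

View pics/top0.png

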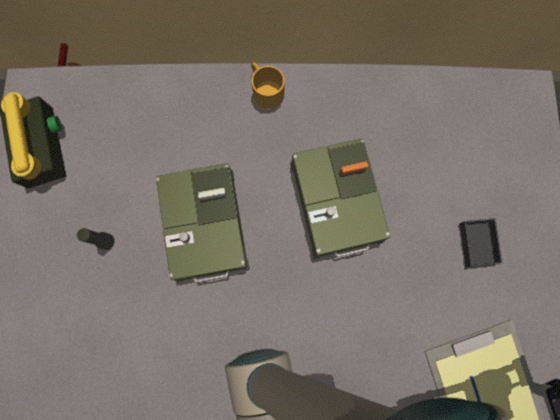

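View pics/side0.png

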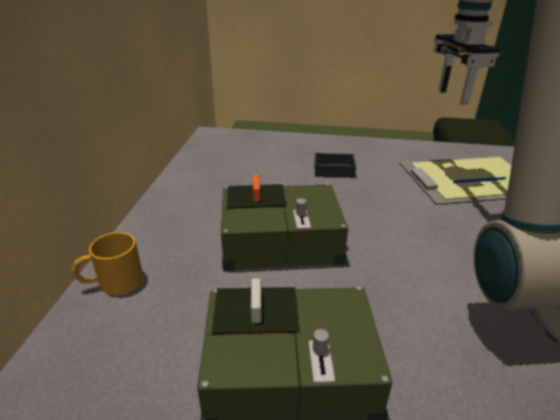

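Orange-gripped case is on the right (grip ~px 355,168 and knob ~330,213 in top), turned about +13°; the white one is on the left. Next I look from near and get the yaw.

```bash
cat > h.py <<'E'
from plant import r, gripper_to, inverse_kinematics, vision, models, telemetry
import cv2, numpy as np
from scipy.spatial.transform import Rotation as R
def quat(yaw):  # tool down, tool x at angle yaw
    c,s=np.cos(yaw),np.sin(yaw)
    q=R.from_matrix(np.array([[c,s,0],[s,-c,0],[0,0,-1]])).as_quat()
    return q[[3,0,1,2]]
def onplane(px,cal,z):
    K=np.array([[cal["fx"],0,cal["cx"]],[0,cal["fy"],cal["cy"]],[0,0,1.]])
    n=cv2.undistortPoints(np.float64(px).reshape(-1,1,2),K,np.array(cal["D"])).reshape(-1,2)
    q=cal["orientation"]; d=R.from_quat([q[1],q[2],q[3],q[0]]).apply(np.c_[n,np.ones(len(n))])
    p=np.array(cal["position"]); return p+d*((z-p[2])/d[:,2])[:,None]
def F(): return np.round(telemetry.current_wrist_force(),1)
def P(): return np.round(telemetry.current_ee_pos(),4)
E
python3 - <<'E'
from h import *
r.move_to([0.56,-0.145,0.36],quat(np.radians(13)))
cal=vision.get_calibration("wrist"); im=vision.snapshot("wrist"); cv2.imwrite("pics/w1.png",im[...,::-1])
for n,z in (("case_grip",.129),("case_knob",.129)):
    for d in models.mark_of(n,"wrist")[:2]: print(n,np.round(d["at"],4),round(d["score"],2))
    for d in models.regions_of(n,"wrist")[:2]:
        v,u=np.nonzero(d["pixels"]); c=onplane(np.c_[u,v],cal,.127)[:,:2]
        print(n,"region",d["score"],u.mean(),v.mean(),cv2.minAreaRect(np.float32(c)))
m=(im[...,0]>150)&(im[...,1]<110)&(im[...,2]<70)
v,u=np.nonzero(m); print(len(u),u.mean(),v.mean(), cv2.minAreaRect(np.float32(onplane(np.c_[u,v],cal,.129)[:,:2])))
print(telemetry.current_t(),F(),telemetry.current_joints())
E
```

```text
case_grip [ 0.6341 -0.1659  0.1116] 0.94
case_grip region 0.95 325.0299853218704 210.35143635982385 ((0.6258752942085266, -0.15819114446640015), (0.11209780722856522, 0.07895420491695404), 12.807122230529785)
case_knob region 0.47 265.43 160.165 ((0.5338003039360046, -0.10986825078725815), (0.019971277564764023, 0.018764136359095573), 75.95166778564453)
80 347.5625 203.4 ((0.7265976071357727, -0.06899146735668182), (0.3066772222518921, 0.06267791986465454), 43.34556198120117)
2.975 [-0.  -0.2  0.8] [-3.74763266e-01  2.39888811e-01  1.24321603e+00 -9.03785067e-05
  1.65875542e+00 -6.00482088e-01]
```

View pics/w1.png

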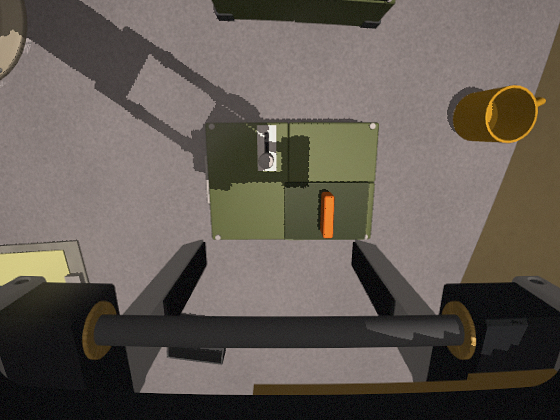

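The wrist view shows the grip (328,215) square in the image, with the knob at (265,160) at the near end of its slot; yaw is 12.8°. Now I grip the bar and try the hatch.

```bash
cat >> h.py <<'E'
Y=np.radians(12.8); ex=np.array([np.cos(Y),np.sin(Y),0]); ey=np.array([-np.sin(Y),np.cos(Y),0])
G0=np.array([.6338,-.1655,0]); up=np.array([0,0,1.])
E
python3 - <<'E'
from h import *
gripper_to(.06,25)
r.move_to(G0+up*.19,quat(Y))
print(r.move_l(G0+up*.129,vel=.08,guard=8),P(),F())
gripper_to(0,25); r.hold(.2)
p=telemetry.current_ee_pos(); print("open",telemetry.current_opening(),P(),F())
h=r.move_l(np.array(p)-ex*.03,vel=.03,guard=10)
print(h,P(),"moved",(np.array(telemetry.current_ee_pos())-p)@ex,F(),telemetry.current_t())
E
```

```text
False [ 0.6342 -0.1656  0.1295] [0.4 0.4 0.1]
open 0.013725080212879768 [ 0.6333 -0.1656  0.129 ] [-1.6 -0.7  1.8]
False [ 0.6037 -0.1725  0.129 ] moved -0.030363320777075122 [2.4 0.1 0.3] 7.5083
```

It moved 30 mm at about 3 N, so it isn't held. I carry on to the stop.

```bash
python3 - <<'E'
from h import *
p=np.array(telemetry.current_ee_pos())
h=r.move_l(p-ex*.07,vel=.04,guard=15); q=np.array(telemetry.current_ee_pos())
print(h,(q-G0)@ex,(q-G0)@ey,F(),telemetry.current_opening())
r.hold(.2); print((np.array(telemetry.current_ee_pos())-G0)@ex,F())
gripper_to(.05); r.hold(.1); q=np.array(telemetry.current_ee_pos()); print((q-G0)@ex,F())
r.move_l(q+up*.16,vel=.15)
r.move_to([0.52,-0.17,0.40],quat(Y))
cal=vision.get_calibration("wrist"); im=vision.snapshot("wrist"); cv2.imwrite("pics/w2.png",im[...,::-1])
for n in ("case_grip","case_knob"):
    for f in (models.mark_of,):
        for d in f(n,"wrist")[:2]: a=np.array(d["at"])-G0; print(n,a@ex,a@ey,round(d["score"],2))
print(telemetry.current_t())
E
```

```text
True -0.08984218026522593 -0.0004935344477879796 [1.3 0.4 2.8] 0.013882665507831014
-0.08984552475165096 [-1.3  1.4  6.1]
-0.08851462868212885 [0.5 0.2 0.5]
case_grip -0.08909608875587417 -0.00037009242817204115 0.74
case_knob -0.08392914480231672 0.07608514081443075 0.7
11.8333
```

View pics/w2.png

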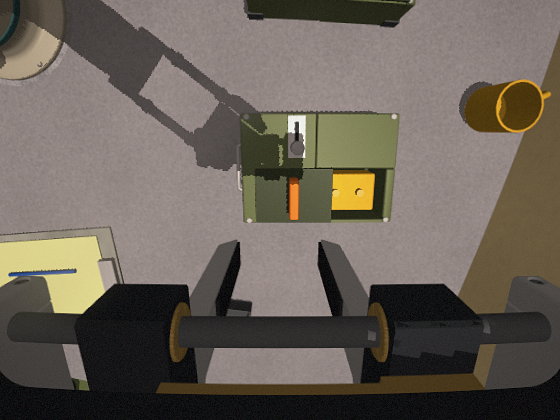

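The hatch is open with the yellow battery showing at (352,192), and the knob is untouched. There's time to nudge the bar against the stop once with closed fingers to confirm.

```bash
python3 - <<'E'
from h import *
gripper_to(0,20)
b=G0-ex*.09
r.move_to(b+ex*.06+up*.19,quat(Y+np.pi/2) if inverse_kinematics(b+ex*.06+up*.19,quat(Y+np.pi/2)) is not None else quat(Y))
r.move_l(b+ex*.06+up*.132,vel=.1,guard=8)
h=r.move_l(b-ex*.0+up*.132,vel=.04,guard=12); q=np.array(telemetry.current_ee_pos())
print(h,(q-G0)@ex,F()); r.hold(.1)
r.move_l(q+ex*.03,vel=.1); r.move_l(q+ex*.03+up*.12,vel=.2)
r.move_to([0.50,-0.17,0.40],quat(Y))
vision.snapshot("wrist")
for d in models.mark_of("case_grip","wrist")[:1]: print((np.array(d["at"])-G0)@ex,d["score"])
r.move_to([0.187,-0.544,0.23],quat(np.radians(-71)))
im=vision.snapshot("top"); cv2.imwrite("pics/t2.png",im[...,::-1])
for n in ("case_grip","spare_grip"):
    for d in models.mark_of(n,"top")[:1]: print(n,np.round(d["at"],4),(np.array(d["at"])-G0)@ex)
print(telemetry.current_t())
E
```

```text
True -0.0732589707827187 [ 1.7 -0.1 -0.3]
-0.08817850841447168 0.92
case_grip [ 0.546  -0.1848  0.1117] -0.08989399931208417
spare_grip [0.5744 0.1522 0.1121] 0.012462086047954287
20.65
```

View pics/t2.png

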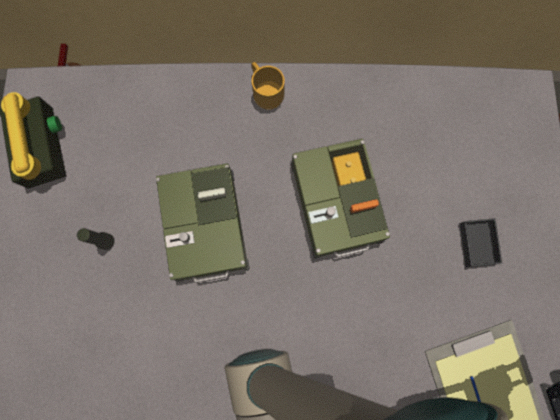

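The orange hatch is open (grip 365,207; battery 350,168), the white one is shut (211,194), and the arm is clear. The push met firm resistance at the stop, so I'm handing in.

```bash
python3 -c "
from h import *
r.sign_off()"
```

```text
the job is handed in; nothing more can be done
```

The orange-gripped hatch is fully open and the battery under it is uncovered. I handed the job in at about 21 s on the robot's clock.

- **Trying the hatch:** I gripped the bar and pulled. It slid freely at about 3 N, so the catch was not locking it, and I left the catch where it was.
- **At the stop:** I pulled until the force guard (15 N) tripped after about 89 mm of travel. A second push with closed fingers met firm resistance (12 N guard) at the same place.
- **Last checks:** The cameras put the opening at 88–90 mm from where the hatch started. That spread is within their accuracy of about 4 mm. The white-gripped hatch has not moved and is shut, the catch showed no movement after the pull, and the arm is clear of everything. No checks failed.

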